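Wedge the rocking induction hob

ROBOT

A 6-joint arm with a two-finger parallel gripper is mounted at the origin on the work surface. World frame = base frame: x ahead of the robot, y to its left, z up, the work surface at z = 0. Lengths are in m, angles in rad, forces in N, time in s.
With the tool pointing down it reaches from about 0.35 to 0.95 m from the base axis. Payload 17.4 kg.
Tool frame: the origin (TCP) lies midway between the tips of the shut fingers; the grasp point (between the pads) lies 19 mm behind it (arm.pinch_z is the distance from the TCP to the grasp point, in m); y points along the fingers, z is the direction in which the jaws open and shut, and the axes are right-handed (so a half turn about y gives the same grasp; the last joint's range is limited). The gripper opens to 93 mm and grips with 3 to 60 N. Pads are 15 mm wide; open, the fingers measure 128 mm over their backs; the gripper's body (75 mm by 188 mm) begins 65 mm behind the grasp point.
Start: joints at [1.264, 0.116, 1.442, -0, 1.584, -0.038], TCP at [0.179, 0.651, 0.219] pointing down, gripper open.
Joint ranges: [-2.83, 2.83], [-0.83, 2.19], [0.07, 2.5], [-1.14, 4.28], [0.01, 3], [-2.97, 2.97]. Speed limits (rad/s): [1.89, 1.89, 2.22, 3.14, 3.14, 3.14].

INTERFACE

Orientations are given as a unit quaternion [w, x, y, z].
In Python, from plant import arm gives the robot as it stands.
- The arm moves only by the tool send_rows, never from a script. Its argument "series" is a list that holds one entry, the list of rows, each a list of 7 numbers: the shift along the tool's x, y, z in m, then the turn, a rotation vector about the tool's x, y, z in rad, then the finger opening in m, from 0 to 0.093. In form: [[[x, y, z, ax, ay, az, jaw], ...]]. A call has 1 to 5 rows; each row shifts and turns the commanded pose from where the row before left it, along the tool's axes as they then stand; what a row does not reach is not made up. A row lasts 1/12 s, in which the tool goes at most 41.7 mm and 7.16 degrees, less where a joint would pass 70% of its speed; a pose out of reach is approached as far as the arm can. A call is refused whole if a number of a shift passes 0.0417 or a number of a turn 0.125, either way. A call with a gripper value outside its range is refused whole. The fingers move at their own pace and stop on an object; "squeeze" is the grip in N (left out, the last holds). Time passes only in rows, so rows that do not move let the fingers close. It gives the time, the measured TCP pose, the force and the opening at its end, in the units of the state.
- arm.state(): the state, without advancing time (a new reading comes with each control period).
- arm.capture(name): name is "side" or "top"; returns a dict with "frame" (420x560x3 uint8, red, green, blue), "z_map" (420x560 float32, m along the optical axis (not along the pixel's ray), 0 where there is no reading), "vfov" (degrees; the focal length in pixels is half the picture's height over the tangent of half this angle, whatever the lens; pixels are square), "cx", "cy" (the principal point, pixels), "extrinsics" (4x4, takes a point from camera to world coordinates). Camera axes: x right, y down, z forward; pixel columns grow to the right and rows downward; lengths in m; the calibration is good to about 2 mm. A picture is of the moment at which its call begins.
- arm.close_job(): hands the job in, once; it reports no verdict.
The state is a dict: "time": time; "joint_pos": joint angles; "qd": joint speeds; "tau": joint torques, N m; "tool_pos": TCP position; "orientation": TCP orientation; "ft_force": force on the tool from outside, world axes, zero at the start; "moment": the same for the moment, N m; "width": finger opening in m.
Only numpy, scipy, OpenCV 4.12 (cv2) and the standard library are available. Lean on these libraries where they do the work, as an engineer would, in place of code of your own. Each camera call takes 0.05 s, during which the arm holds its last target.

TASK

The hob rocks because one foot has lost its rubber pad and hangs clear of the bench. Push the wooden wedge, thin end first, under that bare foot until it jams tight, and let go of it. Then press down on the glass over that corner to check that it no longer rocks, without shoving the hob along the bench or disturbing the small things around it.

Things in the scene. Friction and masses are not known exactly. Their poses are not given: they have to be found in the camera images.
- hob: Portable induction hob, loose on the steel bench, about 6 kg, 290 (x) x 350 (y) mm: metal case with black glass top 82 mm above the bench, case underside at 32 mm. Origin: centre of the footprint at bench height; +y: its front (touch keys), facing the robot's left at yaw 0. Feet at x +-110, y +-147 mm: three rubber ones 30 mm across on the bench; the bare one at (+110, +147).
- hob_stub (a point): Centre of the underside of the bare foot: a steel stub 24 mm across, its flat end 12 mm above the bench, 28 mm inside the hob's front (+y) face and 35 mm inside its far (+x) side. Axes are the hob's. The wedge can come in from the front. With nothing under the stub, about 7 N on that corner rocks the hob down onto it.
- hob_corner (a point): Point on the glass top straight above the bare foot, 82 mm above the bench: the place to press for the check (6 to 10 N is enough). Axes are the hob's.
- wedge: Plain beech wood wedge lying flat, 140 (x) x 42 (y) mm, about 100 g, 3 mm thick at the thin end (x +70 mm), rising evenly to 26 mm at the thick end (x -70). Origin: centre of the underside; +x to the thin end, z up. It begins to bear on the stub when its tip is about 43 mm past the stub's centre and gets stiff within a few mm; pushed with 10 to 15 N it is tight and stays by friction.
- packer: Flat beech packer strip 110 x 42 x 7 mm, of even thickness, too thin for the gap: not needed, leave it. Origin: centre of the underside, x along its length.
- spatula: Spatula 260 mm long lying on the bench along its x. Bystander.
- timer: White kitchen timer 62 x 62 x 34 mm with a grey dial. Bystander. Origin: centre of the underside.
- jar: Amber glass jar 72 mm across, 100 mm high. Bystander. Origin: centre of the underside.
- beaker: White plastic measuring cup 80 mm across, 85 mm high. Bystander. Origin: centre of the underside.
Things that resemble listed ones, but are neither listed nor needed, are in the scene too. Leave any turquoise look-alike of the wedge alone.

How it is judged:
By the outcome, as a careful person would: the job done as asked, in the order asked, and still so for the second after the job is handed in, with the robot touching nothing.
It also fails if it takes over 61 s, if anything falls off the work surface, if the arm or the gripper's body presses on something with over 40 N, if the wrist force passes 120 N, or if a joint passes its speed limit or range.

## Working session

There is one attempt and no reset: what is moved stays moved. The work goes in short steps, Python scripts to look and compute and a tool call to move; the robot and the scene stay as the last step left them, time stands still between calls to the robot, and variables do not carry over. Pictures are saved under pics/ and viewed, and the job is handed in when it is done.

Besides the shell and the picture viewer there is one more tool, called after "Emit:" as name(argument=value, ...), one argument or row to a line, values as JSON. send_rows: Moves the arm, as the interface text tells. Its arguments: {"type":"object","properties":{"series":{"type":"array"},"squeeze":{"type":"number"}},"required":["series"]}

```bash
mkdir -p pics; ls; cat > h.py <<'E'
import numpy as np, cv2
from plant import arm
def cap(n,save):
    c=arm.capture(n); cv2.imwrite('pics/'+save+'.png',c['frame'][:,:,::-1]); np.savez('pics/'+save+'.npz',**c); return c
def cloud(c):
    H,W=c['z_map'].shape; f=H/2/np.tan(np.radians(float(c['vfov']))/2)
    u,v=np.meshgrid(np.arange(W),np.arange(H)); z=c['z_map']
    P=np.stack([(u-c['cx'])*z/f,(v-c['cy'])*z/f,z,np.ones_like(z)],-1)@np.array(c['extrinsics']).T
    P=P[...,:3]; P[z==0]=np.nan; return P
E
python3 - <<'E'
from h import *
for n in('top','side'):
    c=cap(n,n+'0'); print(n,c['vfov'],c['cx'],c['cy'],np.round(c['extrinsics'],3).tolist())
s=arm.state(); print(s)
E
```

```text
pics
top 48.911804382826546 280.15489769643557 210.07987330236784 [[0.012, -0.997, 0.07, 0.402], [-1.0, -0.013, -0.011, 0.171], [0.012, -0.07, -0.997, 1.548], [0.0, 0.0, 0.0, 1.0]]
side 52.259239961659674 281.502912465527 209.48774397307284 [[0.816, -0.307, 0.489, -0.088], [-0.578, -0.421, 0.7, -0.727], [-0.009, -0.854, -0.521, 0.724], [0.0, 0.0, 0.0, 1.0]]
{'time': 0.1, 'joint_pos': array([ 1.26422058e+00,  1.16454799e-01,  1.44220630e+00, -1.79786217e-05,
        1.58397172e+00, -3.78312512e-02]), 'qd': array([-0.00103132, -0.00162984, -0.00087174,  0.000549  ,  0.0003716 ,
       -0.0001785 ]), 'tau': array([-2.33606370e-04, -7.22901464e+01, -6.23852563e+01,  7.81982043e-02,
        2.28407735e-02, -8.84168480e-05]), 'tool_pos': array([0.17920747, 0.65059234, 0.21796282]), 'orientation': array([-0.70036915,  0.70109595, -0.09478668,  0.09467317]), 'ft_force': array([ 0.77370631, -0.2579936 , -0.23541882]), 'moment': array([ 0.02239012, -0.00018366,  0.04140196]), 'width': 0.09293076962566765}
```

View pics/top0.png

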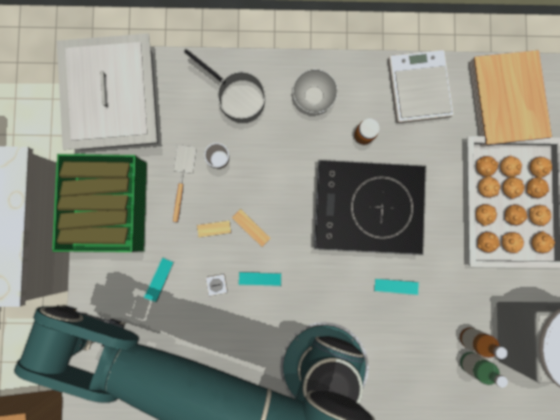

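View pics/side0.png

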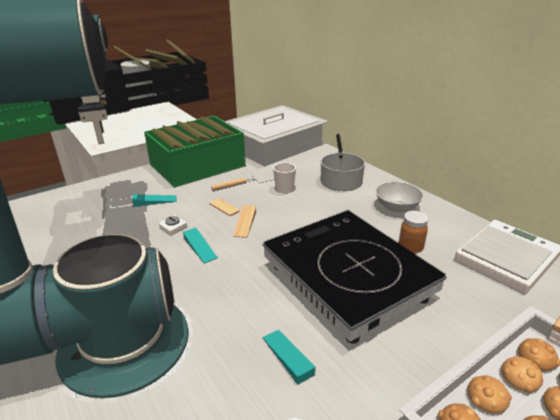

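The top view shows the hob at px (317-427, 160-255), its front to the left. The bare foot is near its top-left corner. Wedge candidates are at (251,227) and (214,229), with the spatula at (180,185), beaker (217,156), timer (216,285) and jar (367,131). Next I measure them.

```bash
python3 - <<'E'
from h import *
c=dict(np.load('pics/top0.npz')); P=cloud(c); fr=c['frame']
hsv=cv2.cvtColor(fr,cv2.COLOR_RGB2HSV)
# bench height
print('bench',np.nanmedian(P[300:305,300:360,2]),np.nanmedian(P[190:210,265:300,2]))
print('obj hsv',hsv[227,251],hsv[229,214],hsv[250,280])
m=((hsv[...,0]>8)&(hsv[...,0]<32)&(hsv[...,1]>70)&(hsv[...,2]>120)).astype(np.uint8)
n,l,st,ce=cv2.connectedComponentsWithStats(m)
for i in range(1,n):
    if st[i,4]<150 or not(150<ce[i][0]<300 and 150<ce[i][1]<300): continue
    Q=P[l==i]; Q=Q[~np.isnan(Q[:,0])]
    r=cv2.minAreaRect(Q[:,:2].astype(np.float32)); 
    d=Q[:,:2]-Q[:,:2].mean(0); ax=np.linalg.svd(d,full_matrices=False)[2][0]; t=d@ax
    pf=np.polyfit(t,Q[:,2],1)
    print(ce[i],st[i,4],'rect',r,'axis',ax,'zslope',pf,'z ends',np.median(Q[t<np.quantile(t,.1),2]),np.median(Q[t>np.quantile(t,.9),2]))
# hob
z=P[...,2]; m=((z>.07)&(z<.095)).astype(np.uint8); m[:, :305]=0;m[:,440:]=0;m[:150]=0;m[262:]=0
Q=P[m>0]; r=cv2.minAreaRect(Q[:,:2].astype(np.float32)); print('hob',r,np.median(Q[:,2]),cv2.boxPoints(r))
E
python3 - <<'E'
import cv2
i=cv2.imread('pics/top0.png')[130:310,150:350]
cv2.imwrite('pics/crop.png',cv2.resize(i,None,fx=3.3,fy=3.3,interpolation=2))
i=cv2.imread('pics/side0.png')[150:350,150:450]
cv2.imwrite('pics/crops.png',cv2.resize(i,None,fx=2.6,fy=2.6,interpolation=2))
E
```

```text
bench 0.000802724448797365 0.0004952658944664678
obj hsv [ 20 106 205] [ 24  93 204] [ 30  12 185]
[177.64179104 202.51243781] 201 rect ((0.5310068726539612, 0.4970526099205017), (0.02242286130785942, 0.1254284530878067), 82.97643280029297) axis [-0.9922855   0.12397376] zslope [-0.00144651  0.01867999] z ends 0.020576576395807677 0.018676117807985837
[250.61923848 227.48496994] 499 rect ((0.44991669058799744, 0.2509213984012604), (0.13749288022518158, 0.03959265723824501), 46.919857025146484) axis [-0.69101923 -0.72283638] zslope [-0.16805978  0.01562091] z ends 0.025966720475945615 0.005190524456196166
[213.4921466  228.48429319] 382 rect ((0.44643014669418335, 0.37568187713623047), (0.03984437137842178, 0.10784023255109787), 8.246936798095703) axis [-0.13792791  0.99044227] zslope [-0.00977368  0.00794169] z ends 0.008471946416947151 0.006911008781671724
hob ((0.5196126103401184, -0.13518385589122772), (0.3508491516113281, 0.29015979170799255), 87.71894073486328) 0.08206571267784812 [[ 0.36766553 -0.30469504]
 [ 0.6575954  -0.31624383]
 [ 0.6715597   0.03432733]
 [ 0.38162982  0.04587612]]
```

View pics/crop.png

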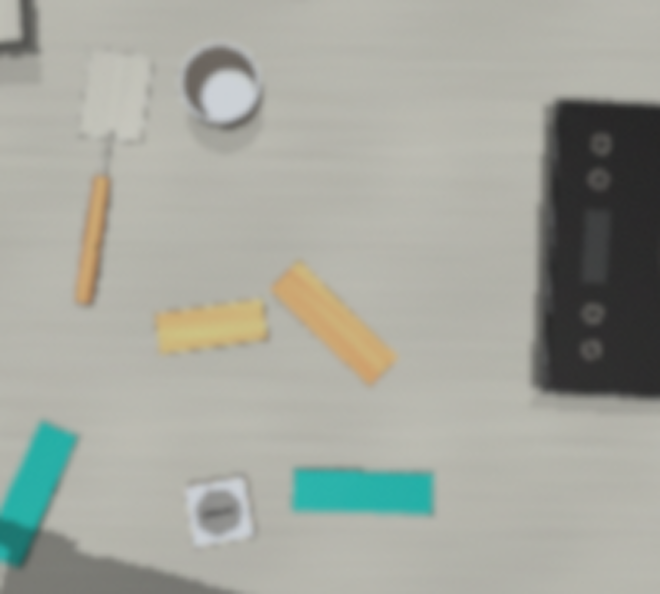

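View pics/crops.png

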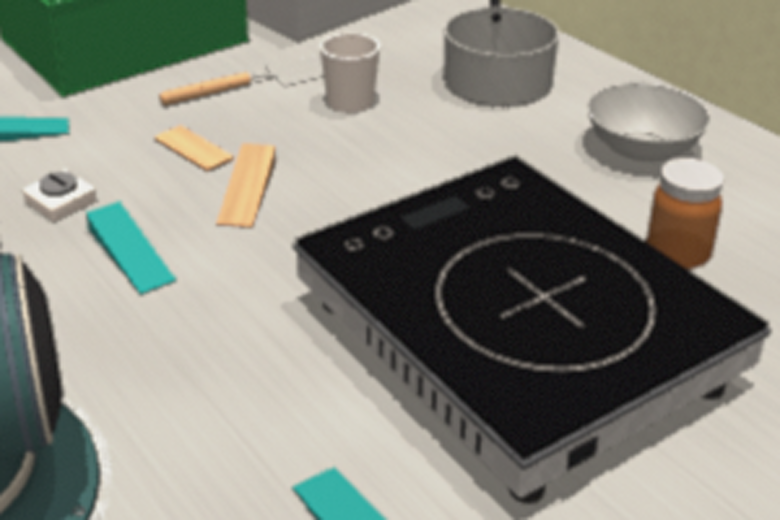

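```bash
cat >> h.py <<'E'
from scipy.spatial.transform import Rotation as R
def pose():
    s=arm.state(); q=s['orientation']; return s,R.from_quat([q[1],q[2],q[3],q[0]]),np.array(s['tool_pos'])
def target(p,jaw):  # tool down, jaw axis given (xy, sign chosen nearest)
    s,r,t=pose(); z=np.array([jaw[0],jaw[1],0]);z/=np.linalg.norm(z)
    if z@r.as_matrix()[:,2]<0:z=-z
    y=np.array([0,0,-1.]); x=np.cross(y,z); T=R.from_matrix(np.stack([x,y,z],1))
    rv=(r.inv()*T).as_rotvec(); d=r.inv().apply(np.array(p)-t); df=T.inv().apply(np.array(p)-t)
    print('t',round(s['time'],2),'pos',t.round(4),'F',np.round(s['ft_force'],1),'w',round(s['width'],4),'q',np.round(s['joint_pos'],2))
    print('rotvec',rv.round(4),'shift now-axes',d.round(4),'shift in final axes',df.round(4)); print(r.as_matrix().round(3).tolist())
E
python3 - <<'E'
from h import *
target([0.476,0.278,0.12],[0.723,-0.691])
E
```

```text
t 0.1 pos [0.1792 0.6506 0.218 ] F [ 0.8 -0.3 -0.2] w 0.0929 q [ 1.26  0.12  1.44 -0.    1.58 -0.04]
rotvec [ 9.0000e-04 -1.0768e+00 -6.0000e-04] shift now-axes [ 0.3851  0.0982 -0.2803] shift in final axes [-0.0643  0.098  -0.472 ]
[[0.964, -0.0, 0.266], [-0.266, -0.001, 0.964], [-0.0, -1.0, -0.001]]
```

```bash
python3 - <<'E'
from h import *
s,r,t=pose(); g=np.array([0.476,0.278,0.12]); N=17; st=(g-t)/N
for i in range(N):
    print((r*R.from_rotvec([0,0.1215*i,0])).inv().apply(st).round(3).tolist())
E
```

```text
[0.023, 0.006, -0.016]
[0.024, 0.006, -0.014]
[0.026, 0.006, -0.011]
[0.027, 0.006, -0.007]
[0.028, 0.006, -0.004]
[0.028, 0.006, -0.001]
[0.028, 0.006, 0.003]
[0.027, 0.006, 0.006]
[0.026, 0.006, 0.009]
[0.025, 0.006, 0.013]
[0.023, 0.006, 0.015]
[0.021, 0.006, 0.018]
[0.019, 0.006, 0.021]
[0.016, 0.006, 0.023]
[0.013, 0.006, 0.025]
[0.01, 0.006, 0.026]
[0.007, 0.006, 0.027]
```

Emit:
send_rows(
  series=[
    [[0.023, 0.006, -0.016, 0, 0.1215, 0, 0.093], [0.024, 0.006, -0.014, 0, 0.1215, 0, 0.093], [0.026, 0.006, -0.011, 0, 0.1215, 0, 0.093], [0.027, 0.006, -0.007, 0, 0.1215, 0, 0.08], [0.028, 0.006, -0.004, 0, 0.1215, 0, 0.07]],
  ],
)

```text
time: 0.52
tool_pos: [0.2671, 0.5399, 0.1879]
orientation: [-0.639, 0.64, -0.302, 0.302]
ft_force: [0.9, 0.4, 0.3]
width: 0.0838
```

Emit:
send_rows(
  series=[
    [[0.028, 0.006, -0.001, 0, 0.1215, 0, 0.054], [0.028, 0.006, 0.003, 0, 0.1215, 0, 0.054], [0.027, 0.006, 0.006, 0, 0.1215, 0, 0.054], [0.026, 0.006, 0.009, 0, 0.1215, 0, 0.054], [0.025, 0.006, 0.013, 0, 0.1215, 0, 0.054]],
  ],
)

```text
time: 0.93
tool_pos: [0.3539, 0.4307, 0.1581]
orientation: [-0.52, 0.52, -0.479, 0.479]
ft_force: [-0.3, 0.6, 0.2]
width: 0.0551
```

Emit:
send_rows(
  series=[
    [[0.023, 0.006, 0.015, 0, 0.1215, 0, 0.054], [0.021, 0.006, 0.018, 0, 0.1215, 0, 0.054], [0.019, 0.006, 0.021, 0, 0.1215, 0, 0.054], [0.016, 0.006, 0.023, 0, 0.1215, 0, 0.054], [0.013, 0.006, 0.025, 0, 0.1215, 0, 0.054]],
  ],
)

```text
time: 1.35
tool_pos: [0.4417, 0.322, 0.1282]
orientation: [-0.353, 0.353, -0.613, 0.613]
ft_force: [-0.4, 0.9, -0.9]
width: 0.054
```

Emit:
send_rows(
  series=[
    [[0.01, 0.006, 0.026, 0, 0.1215, 0, 0.054], [0.007, 0.006, 0.027, 0, 0.1215, 0, 0.054], [0, 0, 0, 0, 0, 0, 0.054], [0, 0, 0, 0, 0, 0, 0.054]],
  ],
)

```text
time: 1.68
tool_pos: [0.4765, 0.2789, 0.116]
orientation: [-0.277, 0.278, -0.651, 0.651]
ft_force: [-0.4, 0.1, -0.5]
width: 0.0541
```

```bash
python3 - <<'E'
from h import *
target([0.476,0.278,0.12],[0.723,-0.691])
E
```

```text
t 1.68 pos [0.4765 0.2789 0.116 ] F [-0.4  0.1 -0.5] w 0.0541 q [ 0.48 -0.11  1.83  0.    1.42  1.25]
rotvec [ 0.0004 -0.0025  0.0011] shift now-axes [ 0.001  -0.004   0.0002] shift in final axes [ 0.001  -0.004   0.0002]
[[-0.693, -0.001, 0.721], [-0.721, -0.001, -0.693], [0.001, -1.0, -0.0]]
```

Emit:
send_rows(
  series=[
    [[0.001, 0.03, 0, 0, 0, 0, 0.054], [0, 0.03, 0, 0, 0, 0, 0.054], [0, 0.022, 0, 0, 0, 0, 0.054], [0, 0, 0, 0, 0, 0, 0.054], [0, 0, 0, 0, 0, 0, 0.054]],
  ],
)

```text
time: 2.1
tool_pos: [0.4747, 0.2796, 0.0345]
orientation: [-0.278, 0.279, -0.65, 0.65]
ft_force: [-0.4, 0.3, 1.1]
width: 0.0537
```

```bash
python3 - <<'E'
from h import *
c=cap('side','s1')
i=c['frame'][150:300,180:380,::-1]
cv2.imwrite('pics/s1c.png',cv2.resize(i,None,fx=4,fy=4,interpolation=2))
target([0.476,0.278,0.004],[0.723,-0.691])
E
```

```text
t 2.15 pos [0.4756 0.2799 0.0359] F [0.1 0.1 0.6] w 0.054 q [ 0.49 -0.04  1.91  0.    1.27  1.25]
rotvec [-0.0001  0.0009 -0.0006] shift now-axes [0.0011 0.0319 0.0017] shift in final axes [0.0011 0.0319 0.0017]
[[-0.69, 0.0, 0.724], [-0.724, 0.0, -0.69], [-0.001, -1.0, 0.0]]
```

View pics/s1c.png

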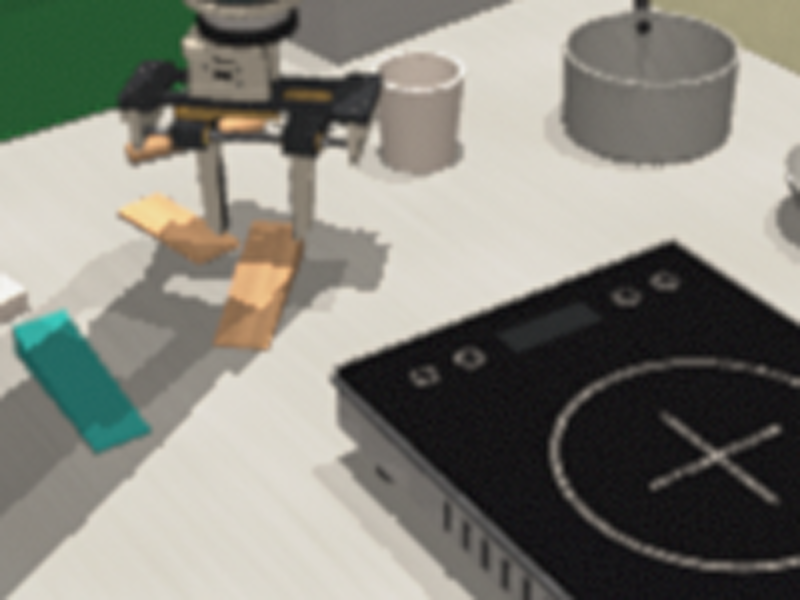

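The gripper straddles the wedge, with the left finger just clear of the packer. I'll go down.

Emit:
send_rows(
  series=[
    [[0.002, 0.012, 0.001, 0, 0, 0, 0.054], [0, 0.012, 0, 0, 0, 0, 0.054], [0, 0.006, 0, 0, 0, 0, 0.054], [0, 0, 0, 0, 0, 0, 0.054], [0, 0, 0, 0, 0, 0, 0.054]],
  ],
)

```text
time: 2.57
tool_pos: [0.4747, 0.277, 0.0043]
orientation: [-0.277, 0.278, -0.65, 0.65]
ft_force: [0.1, 0.0, -0.5]
width: 0.0543
```

Emit:
send_rows(
  series=[
    [[0, 0, 0, 0, 0, 0, 0.03], [0, 0, 0, 0, 0, 0, 0.03], [0, 0, 0, 0, 0, 0, 0.03], [0, 0, 0, 0, 0, 0, 0.03], [0, 0, 0, 0, 0, 0, 0.03]],
  ],
  squeeze=30,
)

```text
time: 2.98
tool_pos: [0.4752, 0.2772, 0.0051]
orientation: [0.278, -0.277, 0.65, -0.65]
ft_force: [1.3, -0.1, 4.0]
width: 0.042
```

```bash
python3 - <<'E'
from h import *
c=cap('side','s2')
i=c['frame'][150:300,180:380,::-1]
cv2.imwrite('pics/s2c.png',cv2.resize(i,None,fx=4,fy=4,interpolation=2))
target([0.476,0.278,0.004],[0.723,-0.691])
E
```

```text
t 3.03 pos [0.4751 0.2772 0.0051] F [ 0.3 -0.8  3.3] w 0.0419 q [ 0.48 -0.01  1.93 -0.    1.22  1.25]
rotvec [-0.0003 -0.0008 -0.0007] shift now-axes [-0.0012  0.0011  0.    ] shift in final axes [-0.0012  0.0011  0.    ]
[[-0.691, 0.001, 0.722], [-0.722, 0.0, -0.691], [-0.001, -1.0, 0.0]]
```

View pics/s2c.png

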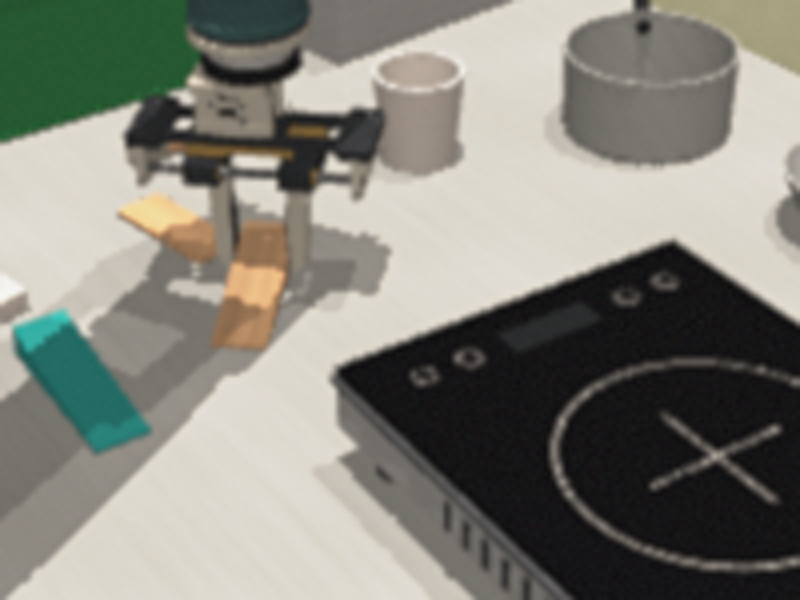

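Emit:
send_rows(
  series=[
    [[0, -0.01, 0, 0, 0, 0, 0.03], [0, -0.02, 0, 0, 0, 0, 0.03], [0, 0, 0, 0, 0, 0, 0.03], [0, 0, 0, 0, 0, 0, 0.03]],
  ],
)

```text
time: 3.37
tool_pos: [0.4754, 0.2773, 0.0356]
orientation: [0.278, -0.277, 0.65, -0.65]
ft_force: [-0.0, 0.0, -1.6]
width: 0.0417
```

```bash
python3 - <<'E'
from h import *
target([0.6413,0.1562,0.035],[0.9992,-0.0398])
s,r,t=pose(); g=np.array([0.6413,0.1562,0.035]); N=7; st=(g-t)/N
for i in range(N):
    print((r*R.from_rotvec([0,-0.1*i,0])).inv().apply(st).round(3).tolist())
E
```

```text
t 3.37 pos [0.4754 0.2773 0.0356] F [-0.   0.  -1.6] w 0.0417 q [ 0.48 -0.04  1.91 -0.    1.27  1.25]
rotvec [-0.0013 -0.7237 -0.0015] shift now-axes [-0.0272  0.0008  0.2036] shift in final axes [0.1144 0.0006 0.1706]
[[-0.691, 0.002, 0.722], [-0.722, 0.001, -0.691], [-0.002, -1.0, 0.001]]
[-0.004, 0.0, 0.029]
[-0.001, 0.0, 0.029]
[0.002, 0.0, 0.029]
[0.005, 0.0, 0.029]
[0.008, 0.0, 0.028]
[0.011, 0.0, 0.027]
[0.013, 0.0, 0.026]
```

Emit:
send_rows(
  series=[
    [[-0.004, 0, 0.029, 0, -0.1, 0, 0.03], [-0.001, 0, 0.029, 0, -0.1, 0, 0.03], [0.002, 0, 0.029, 0, -0.1, 0, 0.03], [0.005, 0, 0.029, 0, -0.1, 0, 0.03], [0.008, 0, 0.028, 0, -0.1, 0, 0.03]],
  ],
)

```text
time: 3.78
tool_pos: [0.5931, 0.1897, 0.0335]
orientation: [0.431, -0.432, 0.56, -0.56]
ft_force: [-0.2, 0.3, -2.6]
width: 0.0419
```

Emit:
send_rows(
  series=[
    [[0.008, 0, 0.027, 0, -0.1, 0, 0.03], [0.008, 0, 0.026, 0, -0.12, 0, 0.03], [0, 0, 0, 0, 0, 0, 0.03], [0, 0, 0, 0, 0, 0, 0.03]],
  ],
)

```text
time: 4.12
tool_pos: [0.641, 0.1631, 0.0331]
orientation: [0.488, -0.489, 0.512, -0.511]
ft_force: [-0.4, 0.5, -1.7]
width: 0.0417
```

```bash
python3 - <<'E'
from h import *
target([0.6413,0.1562,0.035],[0.9992,-0.0398])
c=cap('side','s3'); ct=cap('top','t3')
i=c['frame'][130:330,180:430,::-1]
cv2.imwrite('pics/s3c.png',cv2.resize(i,None,fx=3,fy=3,interpolation=2))
cv2.imwrite('pics/t3c.png',cv2.resize(ct['frame'][110:270,190:390,::-1],None,fx=3.7,fy=3.7,interpolation=2))
E
```

```text
t 4.12 pos [0.641  0.1631 0.0331] F [-0.4  0.5 -1.7] w 0.0417 q [0.21 0.2  1.66 0.   1.29 0.26]
rotvec [ 0.0019 -0.0056  0.0004] shift now-axes [ 0.0069 -0.0019  0.0006] shift in final axes [ 0.0069 -0.0019  0.0006]
[[-0.045, -0.002, 0.999], [-0.999, -0.0, -0.045], [0.0, -1.0, -0.002]]
```

View pics/s3c.png

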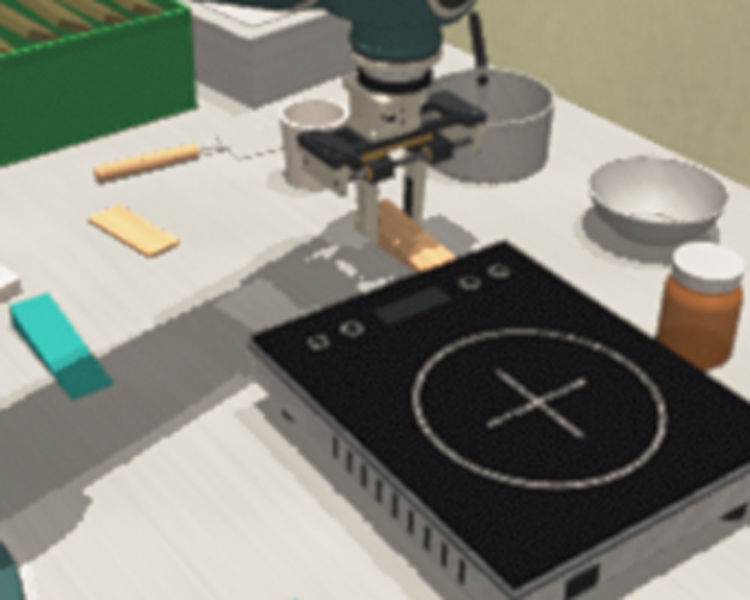

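View pics/t3c.png

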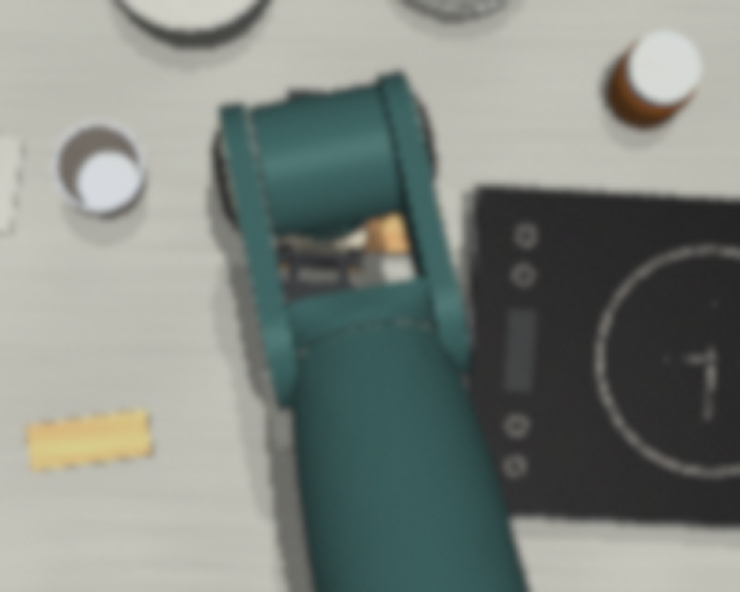

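The side view shows the wedge held level behind the hob's front edge, thin end towards it. In the top view the arm hides most of it. I'll check its pose in the depth cloud.

```bash
cat > w.py <<'E'
from h import *
import sys
def wedge(fn):
    c=dict(np.load('pics/'+fn+'.npz')); P=cloud(c); hsv=cv2.cvtColor(c['frame'],cv2.COLOR_RGB2HSV)
    s,r,t=pose()
    m=(hsv[...,0]>6)&(hsv[...,0]<32)&(hsv[...,1]>60)&(P[...,0]>.59)&(P[...,0]<.69)&(P[...,1]>0.03)&(P[...,1]<.22)&(P[...,2]<.075)&(P[...,2]>0.002)
    Q=P[m]; yh=np.array([.0398,.9992]); xh=np.array([.9992,-.0398]); stub=np.array([.6354,.0073])
    a=(Q[:,:2]-stub)@yh; b=(Q[:,:2]-stub)@xh
    print(len(Q),'y-range',a.min().round(4),a.max().round(4),'x pct',np.percentile(b,[1,50,99]).round(4))
    A=np.c_[a,b,np.ones_like(a)]; k=np.ones(len(a),bool)
    for _ in range(4):
        co=np.linalg.lstsq(A[k],Q[k,2],rcond=None)[0]; k=abs(A@co-Q[:,2])<.003
    print('plane z=',co.round(4),k.sum())
    for lo in np.arange(.0,.24,.01):
        q=(a>lo)&(a<lo+.01)&k
        if q.sum()>3: print(round(lo,3),q.sum(),'b',b[q].min().round(4),b[q].max().round(4),'z',np.median(Q[q,2]).round(4))
    print('TCP in stub frame',(t[:2]-stub)@yh,(t[:2]-stub)@xh)
    print([np.argwhere(m).min(0),np.argwhere(m).max(0)])
if __name__=='__main__': wedge(sys.argv[1])
E
python3 w.py s3; python3 w.py t3
```

```text
328 y-range 0.0743 0.1875 x pct [-0.0222 -0.0013  0.0222]
plane z= [0.1667 0.0105 0.0217] 269
0.07 6 b -0.0157 0.0209 z 0.0355
0.08 30 b -0.0208 0.0205 z 0.0354
0.09 31 b -0.0213 0.0233 z 0.0366
0.1 35 b -0.0225 0.023 z 0.0396
0.11 29 b -0.0212 0.0196 z 0.0412
0.12 25 b -0.0234 0.0208 z 0.043
0.13 31 b -0.0205 0.02 z 0.0443
0.14 26 b -0.0223 0.0224 z 0.0458
0.15 23 b -0.0178 0.0205 z 0.0473
0.16 14 b -0.0106 0.0211 z 0.0495
0.17 13 b -0.0009 0.0188 z 0.0511
0.18 6 b 0.0058 0.0175 z 0.0524
TCP in stub frame 0.15682936487416382 -0.0016420627666639167
[array([196, 306]), array([220, 330])]
93 y-range 0.0855 0.1198 x pct [-0.0249 -0.0113  0.0053]
plane z= [0.1181 0.0094 0.0276] 56
0.08 9 b -0.0233 -0.0071 z 0.0371
0.09 19 b -0.0243 0.0053 z 0.0385
0.1 16 b -0.0249 0.0051 z 0.0404
0.11 12 b -0.0226 -0.0024 z 0.04
TCP in stub frame 0.15682936487416382 -0.0016420627666639167
[array([169, 289]), array([178, 299])]
```

Wedge slope is 0.167 (true 0.164), so it is held level. It's laterally centred on the stub, with its tip about 22 mm in front of the face. I'll lower it.

Emit:
send_rows(
  series=[
    [[0, 0.01, 0, 0, -0.005, 0, 0.03], [0, 0.01, 0, 0, 0, 0, 0.03], [0, 0.006, 0, 0, 0, 0, 0.03], [0, 0, 0, 0, 0, 0, 0.03], [0, 0, 0, 0, 0, 0, 0.03]],
  ],
)

```text
time: 4.63
tool_pos: [0.6403, 0.164, 0.0079]
orientation: [0.49, -0.491, 0.51, -0.509]
ft_force: [0.2, -0.6, -2.0]
width: 0.0416
```

Emit:
send_rows(
  series=[
    [[0, 0.001, 0, 0, 0, 0, 0.03], [0, 0, 0, 0, 0, 0, 0.03], [0, 0, 0, 0, 0, 0, 0.03]],
  ],
)

```text
time: 4.88
tool_pos: [0.6411, 0.1639, 0.008]
orientation: [-0.49, 0.49, -0.509, 0.51]
ft_force: [-0.3, 0.5, -1.3]
width: 0.0417
```

```bash
python3 - <<'E'
from h import *
target([0.6413,0.1562,0.005],[0.9992,-0.0398])
E
```

```text
t 4.88 pos [0.6411 0.1639 0.008 ] F [-0.3  0.5 -1.3] w 0.0417 q [ 0.21  0.22  1.68 -0.    1.24  0.25]
rotvec [-0.0006  0.0013 -0.0001] shift now-axes [0.0077 0.003  0.0005] shift in final axes [0.0077 0.003  0.0005]
[[-0.039, 0.001, 0.999], [-0.999, 0.0, -0.039], [-0.0, -1.0, 0.001]]
```

Emit:
send_rows(
  series=[
    [[0, 0.0015, 0, 0, 0, 0, 0.03], [0, 0, 0, 0, 0, 0, 0.03], [0, 0, 0, 0, 0, 0, 0.03]],
  ],
)

```text
time: 5.13
tool_pos: [0.6409, 0.1639, 0.0061]
orientation: [0.49, -0.49, 0.51, -0.51]
ft_force: [-0.6, -0.1, -1.0]
width: 0.042
```

Emit:
send_rows(
  series=[
    [[0, 0.001, 0, 0, 0, 0, 0.03], [0, 0, 0, 0, 0, 0, 0.03], [0, 0, 0, 0, 0, 0, 0.03]],
  ],
)

```text
time: 5.38
tool_pos: [0.6409, 0.1639, 0.0052]
orientation: [-0.49, 0.49, -0.51, 0.51]
ft_force: [-0.1, 0.2, -1.2]
width: 0.0421
```

Emit:
send_rows(
  series=[
    [[0, 0.0007, 0, 0, 0, 0, 0.03], [0, 0, 0, 0, 0, 0, 0.03], [0, 0, 0, 0, 0, 0, 0.03]],
  ],
)

```text
time: 5.63
tool_pos: [0.6409, 0.1639, 0.0051]
orientation: [-0.49, 0.49, -0.509, 0.51]
ft_force: [-4.6, -0.8, 5.9]
width: 0.0417
```

Emit:
send_rows(
  series=[
    [[0.005, -0.0004, 0, 0, 0, 0, 0.03], [0.01, 0, 0, 0, 0, 0, 0.03], [0.01, 0, 0, 0, 0, 0, 0.03], [0.005, 0, 0, 0, 0, 0, 0.03], [0, 0, 0, 0, 0, 0, 0.03]],
  ],
)

```text
time: 6.05
tool_pos: [0.6399, 0.1322, 0.0051]
orientation: [-0.49, 0.49, -0.51, 0.51]
ft_force: [0.1, -4.0, 3.6]
width: 0.0416
```

```bash
python3 - <<'E'
from h import *
target([0.6383,0.0802,0.005],[0.9992,-0.0398])
c=cap('side','s4')
i=c['frame'][130:330,180:430,::-1]
cv2.imwrite('pics/s4c.png',cv2.resize(i,None,fx=3,fy=3,interpolation=2))
import w; w.wedge('s4')
E
```

```text
t 6.05 pos [0.6399 0.1322 0.0051] F [ 0.1 -4.   3.6] w 0.0416 q [ 0.17  0.2   1.7  -0.    1.24  0.21]
rotvec [-0.0004  0.      0.0006] shift now-axes [0.052  0.0002 0.0005] shift in final axes [0.052  0.0001 0.0005]
[[-0.04, 0.0, 0.999], [-0.999, -0.001, -0.04], [0.001, -1.0, 0.0]]
132 y-range 0.0977 0.155 x pct [-0.0217  0.0041  0.0225]
plane z= [ 0.1406 -0.0139  0.0024] 117
0.1 28 b -0.0217 0.0217 z 0.0171
0.11 26 b -0.0209 0.0217 z 0.0181
0.12 25 b -0.0142 0.0227 z 0.0198
0.13 17 b -0.009 0.022 z 0.0212
0.14 14 b 0.0006 0.0194 z 0.0225
0.15 4 b 0.0131 0.0196 z 0.0242
TCP in stub frame 0.12541752985151605 -0.0004735311024768511
[array([208, 304]), array([222, 325])]
```

View pics/s4c.png

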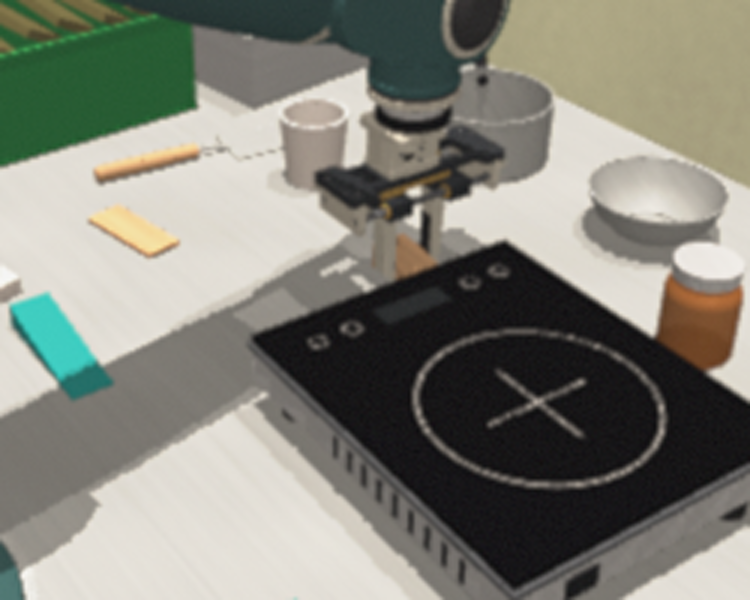

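The wedge slides in flat and square, with the tip about 19 mm short of the stub. Next I advance 45 mm.

Emit:
send_rows(
  series=[
    [[0.005, 0, 0, 0, 0, 0, 0.03], [0.01, 0, 0, 0, 0, 0, 0.03], [0.01, 0, 0.0005, 0, 0, 0, 0.03], [0.005, 0, 0, 0, 0, 0, 0.03], [0, 0, 0, 0, 0, 0, 0.03]],
  ],
)

```text
time: 6.52
tool_pos: [0.6392, 0.1028, 0.0051]
orientation: [-0.49, 0.49, -0.509, 0.51]
ft_force: [-0.3, -5.1, 4.8]
width: 0.0417
```

Emit:
send_rows(
  series=[
    [[0.005, 0, 0, 0, 0, 0, 0.03], [0.006, 0, 0, 0, 0, 0, 0.03], [0.004, 0, 0, 0, 0, 0, 0.03], [0, 0, 0, 0, 0, 0, 0.03], [0, 0, 0, 0, 0, 0, 0.03]],
  ],
)

```text
time: 6.93
tool_pos: [0.6386, 0.0882, 0.0051]
orientation: [-0.49, 0.49, -0.509, 0.51]
ft_force: [-0.3, -3.5, 6.1]
width: 0.0417
```

Emit:
send_rows(
  series=[
    [[0.003, 0, 0, 0, 0, 0, 0.03], [0.003, 0, 0, 0, 0, 0, 0.03], [0.002, 0, 0, 0, 0, 0, 0.03], [0, 0, 0, 0, 0, 0, 0.03], [0, 0, 0, 0, 0, 0, 0.03]],
  ],
)

```text
time: 7.35
tool_pos: [0.6383, 0.0806, 0.0051]
orientation: [-0.49, 0.49, -0.509, 0.51]
ft_force: [-0.8, 0.9, 5.5]
width: 0.0419
```

```bash
python3 - <<'E'
from h import *
target([0.6378,0.0702,0.005],[0.9992,-0.0398])
c=cap('side','s5')
i=c['frame'][130:330,180:430,::-1]
cv2.imwrite('pics/s5c.png',cv2.resize(i,None,fx=3,fy=3,interpolation=2))
import w; w.wedge('s5')
E
```

```text
t 7.35 pos [0.6383 0.0806 0.0051] F [-0.8  0.9  5.5] w 0.0419 q [0.09 0.18 1.72 0.   1.23 0.12]
rotvec [-0.0004  0.0014 -0.0001] shift now-axes [ 0.0105  0.0001 -0.0001] shift in final axes [ 0.0105  0.0001 -0.0001]
[[-0.038, 0.0, 0.999], [-0.999, 0.0, -0.038], [-0.0, -1.0, 0.0]]
16 y-range 0.0614 0.1039 x pct [-0.0245  0.0115  0.0188]
plane z= [-0.302  -0.4513  0.0592] 9
0.09 5 b 0.0104 0.0181 z 0.0235
TCP in stub frame 0.0734249138785481 -1.228275641930478e-05
[array([215, 322]), array([218, 326])]
```

View pics/s5c.png

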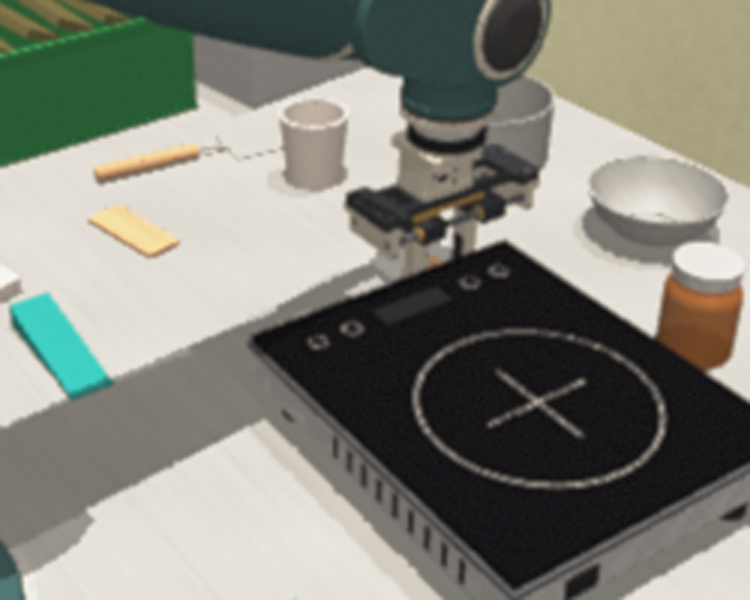

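The wedge is 33 mm past the stub centre and no load shows yet. I'll release it, back off, shut the fingers and push on the thick end.

Emit:
send_rows(
  series=[
    [[0, -0.0005, 0, 0, 0, 0, 0.064], [0, 0, 0, 0, 0, 0, 0.064], [0, 0, 0, 0, 0, 0, 0.064], [0, 0, 0, 0, 0, 0, 0.064], [0, 0, 0, 0, 0, 0, 0.064]],
  ],
)

```text
time: 7.82
tool_pos: [0.638, 0.0809, 0.0051]
orientation: [0.49, -0.49, 0.51, -0.509]
ft_force: [-0.6, -0.6, -1.1]
width: 0.0636
```

Emit:
send_rows(
  series=[
    [[-0.01, -0.001, 0, 0, 0, 0, 0.064], [-0.02, -0.001, 0, 0, 0, 0, 0.064], [-0.02, 0, 0, 0, 0, 0, 0.064], [-0.01, 0, 0, 0, 0, 0, 0.064], [-0.005, 0, 0, 0, 0, 0, 0.064]],
  ],
)

```text
time: 8.23
tool_pos: [0.6406, 0.1476, 0.0073]
orientation: [0.491, -0.491, 0.509, -0.509]
ft_force: [0.3, -0.6, -0.0]
width: 0.0639
```

Emit:
send_rows(
  series=[
    [[0, 0, 0, 0, 0, 0, 0], [0, 0, 0, 0, 0, 0, 0], [0, 0, 0, 0, 0, 0, 0], [0, 0, 0, 0, 0, 0, 0], [0, 0, 0, 0, 0, 0, 0]],
  ],
)

```text
time: 8.65
tool_pos: [0.6407, 0.1453, 0.0074]
orientation: [-0.49, 0.49, -0.51, 0.51]
ft_force: [-0.4, -0.5, 0.1]
width: 0.0352
```

```bash
python3 - <<'E'
from h import *
target([0.6378,0.1302,0.006],[0.9992,-0.0398])
c=cap('side','s6')
i=c['frame'][130:330,180:430,::-1]
cv2.imwrite('pics/s6c.png',cv2.resize(i,None,fx=3,fy=3,interpolation=2))
import w; w.wedge('s6')
E
```

```text
t 8.65 pos [0.6407 0.1453 0.0074] F [-0.4 -0.5  0.1] w 0.0352 q [ 0.18  0.21  1.69 -0.    1.24  0.22]
rotvec [-0.      0.0007  0.0001] shift now-axes [ 0.0152  0.0014 -0.0023] shift in final axes [ 0.0152  0.0014 -0.0023]
[[-0.039, 0.0, 0.999], [-0.999, -0.0, -0.039], [0.0, -1.0, 0.0]]
45 y-range 0.0913 0.13 x pct [-0.023  -0.0014  0.021 ]
plane z= [-0.0074 -0.0416  0.0245] 38
0.09 27 b -0.0231 0.0191 z 0.0236
0.1 11 b -0.023 0.0198 z 0.0248
TCP in stub frame 0.1381600196905763 -0.0001902749211478951
[array([215, 314]), array([221, 326])]
```

View pics/s6c.png

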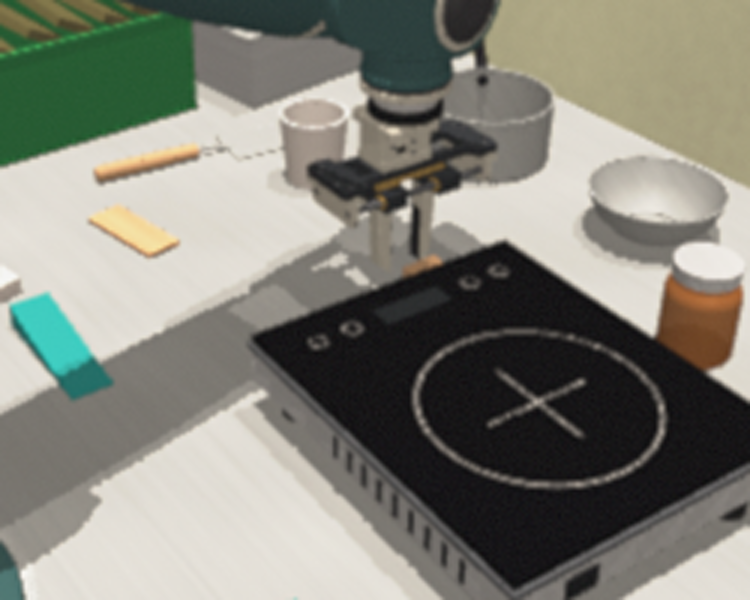

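Wedge in place, square, its thick end at 0.107 m in front of the stub. I'll push with the fingers 15 mm apart, so there are two contact points.

Emit:
send_rows(
  series=[
    [[0.005, 0, 0, 0, 0, 0, 0.015], [0.005, 0, 0, 0, 0, 0, 0.015], [0.003, 0, 0, 0, 0, 0, 0.015], [0, 0, 0, 0, 0, 0, 0.015], [0, 0, 0, 0, 0, 0, 0.015]],
  ],
)

```text
time: 9.12
tool_pos: [0.6402, 0.1325, 0.0074]
orientation: [0.49, -0.49, 0.51, -0.51]
ft_force: [-0.0, 0.5, -0.4]
width: 0.0152
```

Emit:
send_rows(
  series=[
    [[0.002, 0, 0, 0, 0, 0, 0.015], [0.002, 0, 0, 0, 0, 0, 0.015], [0.002, 0, 0, 0, 0, 0, 0.015], [0, 0, 0, 0, 0, 0, 0.015], [0, 0, 0, 0, 0, 0, 0.015]],
  ],
)

```text
time: 9.53
tool_pos: [0.6399, 0.1268, 0.0073]
orientation: [0.49, -0.49, 0.51, -0.51]
ft_force: [0.1, 0.3, -0.3]
width: 0.0148
```

Emit:
send_rows(
  series=[
    [[0.002, 0, 0, 0, 0, 0, 0.015], [0.002, 0, 0, 0, 0, 0, 0.015], [0.002, 0, 0, 0, 0, 0, 0.015], [0, 0, 0, 0, 0, 0, 0.015], [0, 0, 0, 0, 0, 0, 0.015]],
  ],
)

```text
time: 9.95
tool_pos: [0.6397, 0.1208, 0.0074]
orientation: [-0.49, 0.49, -0.51, 0.51]
ft_force: [-0.2, 0.4, 0.2]
width: 0.0148
```

Emit:
send_rows(
  series=[
    [[0.001, 0, 0, 0, 0, 0, 0.015], [0.001, 0, 0, 0, 0, 0, 0.015], [0.001, 0, 0, 0, 0, 0, 0.015], [0.001, 0, 0, 0, 0, 0, 0.015], [0, 0, 0, 0, 0, 0, 0.015]],
  ],
)

```text
time: 10.37
tool_pos: [0.6396, 0.1167, 0.0074]
orientation: [-0.49, 0.49, -0.51, 0.51]
ft_force: [-1.0, 1.4, 0.2]
width: 0.0151
```

Emit:
send_rows(
  series=[
    [[0.001, 0, 0, 0, 0, 0, 0.015], [0.001, 0, 0, 0, 0, 0, 0.015], [0.001, 0, 0, 0, 0, 0, 0.015], [0.001, 0, 0, 0, 0, 0, 0.015], [0, 0, 0, 0, 0, 0, 0.015]],
  ],
)

```text
time: 10.78
tool_pos: [0.6394, 0.1127, 0.0074]
orientation: [-0.49, 0.49, -0.51, 0.51]
ft_force: [0.3, 0.8, -0.5]
width: 0.0151
```

Emit:
send_rows(
  series=[
    [[0.001, 0, 0, 0, 0, 0, 0.015], [0.001, 0, 0, 0, 0, 0, 0.015], [0, 0, 0, 0, 0, 0, 0.015]],
  ],
)

```text
time: 11.03
tool_pos: [0.6393, 0.1108, 0.0074]
orientation: [-0.49, 0.49, -0.51, 0.51]
ft_force: [1.2, 0.5, -1.2]
width: 0.015
```

Emit:
send_rows(
  series=[
    [[0.001, 0, 0, 0, 0, 0, 0.015], [0.001, 0, 0, 0, 0, 0, 0.015], [0, 0, 0, 0, 0, 0, 0.015]],
  ],
)

```text
time: 11.28
tool_pos: [0.6392, 0.109, 0.0074]
orientation: [0.49, -0.49, 0.51, -0.509]
ft_force: [-0.4, 2.3, -0.6]
width: 0.0149
```

Emit:
send_rows(
  series=[
    [[0.001, 0, 0, 0, 0, 0, 0.015], [0, 0, 0, 0, 0, 0, 0.015], [0, 0, 0, 0, 0, 0, 0.015]],
  ],
)

```text
time: 11.53
tool_pos: [0.6392, 0.1084, 0.0074]
orientation: [0.491, -0.49, 0.51, -0.509]
ft_force: [0.9, 6.1, 0.4]
width: 0.0152
```

Emit:
send_rows(
  series=[
    [[0.001, 0, 0, 0, 0, 0, 0.015], [0, 0, 0, 0, 0, 0, 0.015], [0, 0, 0, 0, 0, 0, 0.015]],
  ],
)

```text
time: 11.78
tool_pos: [0.6392, 0.1078, 0.0074]
orientation: [0.491, -0.49, 0.51, -0.509]
ft_force: [1.0, 8.8, 0.7]
width: 0.0151
```

Stiffening as described (6.1, then 8.8 N).

Emit:
send_rows(
  series=[
    [[0.001, 0, 0, 0, 0, 0, 0.015], [0, 0, 0, 0, 0, 0, 0.015], [0, 0, 0, 0, 0, 0, 0.015]],
  ],
)

```text
time: 12.03
tool_pos: [0.6391, 0.1073, 0.0074]
orientation: [0.491, -0.49, 0.51, -0.509]
ft_force: [0.5, 12.3, -1.3]
width: 0.0153
```

Emit:
send_rows(
  series=[
    [[0.0006, 0, 0, 0, 0, 0, 0.015], [0, 0, 0, 0, 0, 0, 0.015], [0, 0, 0, 0, 0, 0, 0.015]],
  ],
)

```text
time: 12.28
tool_pos: [0.6391, 0.1071, 0.0074]
orientation: [0.491, -0.49, 0.51, -0.509]
ft_force: [0.2, 16.5, -1.0]
width: 0.0151
```

It's tight at about 15 N. I'll back off, lift clear, shut the fingers and look.

Emit:
send_rows(
  series=[
    [[-0.005, 0, 0, 0, 0, 0, 0.015], [-0.015, 0, 0, 0, 0, 0, 0.015], [-0.025, 0, 0, 0, 0, 0, 0.015], [-0.02, -0.02, 0, 0, 0, 0, 0], [0, -0.04, 0, 0, 0, 0, 0]],
  ],
)

```text
time: 12.7
tool_pos: [0.6391, 0.1731, 0.063]
orientation: [0.488, -0.493, 0.511, -0.508]
ft_force: [-0.2, 0.8, 0.2]
width: 0.0056
```

Emit:
send_rows(
  series=[
    [[-0.02, -0.04, 0, 0, 0, 0, 0], [-0.03, -0.04, 0, 0, 0, 0, 0], [-0.03, 0, 0, 0, 0, 0, 0], [0, 0, 0, 0, 0, 0, 0], [0, 0, 0, 0, 0, 0, 0]],
  ],
)

```text
time: 13.12
tool_pos: [0.6442, 0.2456, 0.1382]
orientation: [-0.491, 0.491, -0.509, 0.509]
ft_force: [-0.9, -0.3, -0.8]
width: 0.0005
```

```bash
cat > hob.py <<'E'
from h import *
def hob(fn):
    c=dict(np.load('pics/'+fn+'.npz')); P=cloud(c); z=P[...,2]
    m=((z>.07)&(z<.095)).astype(np.uint8); m[:, :305]=0;m[:,440:]=0;m[:150]=0;m[262:]=0
    Q=P[m>0]; r=cv2.minAreaRect(Q[:,:2].astype(np.float32)); print('hob',r,cv2.boxPoints(r).round(4).tolist())
    A=np.c_[Q[:,:2]-[.52,-.135],np.ones(len(Q))]; print('plane',np.linalg.lstsq(A,Q[:,2],rcond=None)[0].round(4))
E
python3 - <<'E'
from h import *
target([0.6354,0.0073,0.11],[0.9992,-0.0398])
c=cap('side','s7');ct=cap('top','t7')
i=c['frame'][130:330,180:430,::-1]
cv2.imwrite('pics/s7c.png',cv2.resize(i,None,fx=3,fy=3,interpolation=2))
cv2.imwrite('pics/t7c.png',cv2.resize(ct['frame'][110:270,190:390,::-1],None,fx=3.7,fy=3.7,interpolation=2))
import w,hob; w.wedge('s7'); w.wedge('t7'); hob.hob('top0'); hob.hob('t7')
E
```

```text
t 13.12 pos [0.6442 0.2456 0.1382] F [-0.9 -0.3 -0.8] w 0.0005 q [ 0.33  0.18  1.5  -0.    1.46  0.36]
rotvec [-0.0005  0.0032  0.0003] shift now-axes [ 2.384e-01  2.830e-02 -1.000e-04] shift in final axes [0.2384 0.0282 0.0007]
[[-0.037, 0.0, 0.999], [-0.999, -0.0, -0.037], [0.0, -1.0, 0.0]]Traceback (most recent call last):
  File "<stdin>", line 7, in <module>
  File "w.py", line 9, in wedge
    print(len(Q),'y-range',a.min().round(4),a.max().round(4),'x pct',np.percentile(b,[1,50,99]).round(4))
                           ~~~~~^^
    return umr_minimum(a, axis, None, out, keepdims, initial, where)
ValueError: zero-size array to reduction operation minimum which has no identity
```

View pics/s7c.png

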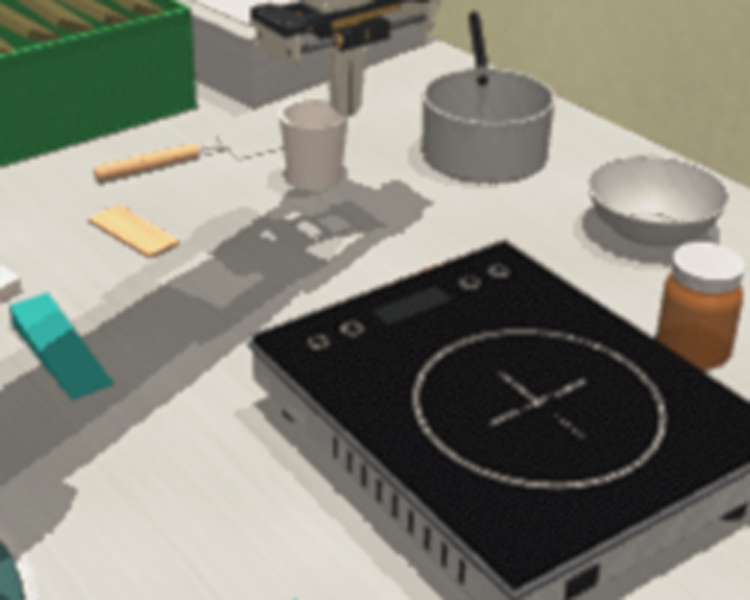

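View pics/t7c.png

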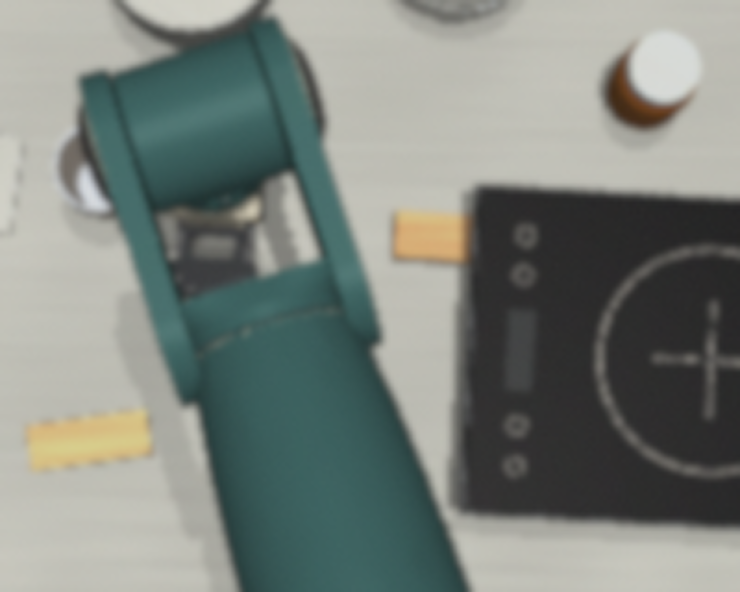

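The top view shows the wedge square under the front face near crop px (430,237), with the hob apparently unmoved. The packer at (88,440), the jar and the beaker are where they were. From the side, the hob hides the wedge. I'll compare the numbers.

```bash
python3 -c "
import w,hob; w.wedge('t7'); hob.hob('top0'); hob.hob('t7')"
```

```text
269 y-range 0.0248 0.095 x pct [-0.026  -0.0048  0.016 ]
plane z= [ 0.1509 -0.0223  0.0113] 162
0.02 15 b -0.0244 0.0134 z 0.0161
0.03 20 b -0.0249 0.016 z 0.0163
0.04 20 b -0.0254 0.0124 z 0.0184
0.05 26 b -0.026 0.0139 z 0.02
0.06 23 b -0.0241 0.0135 z 0.0222
0.07 23 b -0.0246 0.0132 z 0.0223
0.08 27 b -0.0256 0.0153 z 0.0249
0.09 8 b -0.0256 0.0154 z 0.0262
TCP in stub frame 0.23663739151676424 -0.000697049709417806
[array([167, 296]), array([180, 317])]
hob ((0.5196126103401184, -0.13518385589122772), (0.3508491516113281, 0.29015979170799255), 87.71894073486328) [[0.3677000105381012, -0.30469998717308044], [0.6575999855995178, -0.31619998812675476], [0.6715999841690063, 0.034299999475479126], [0.3815999925136566, 0.045899998396635056]]
plane [ 0.     -0.0001  0.082 ]
hob ((0.5196315050125122, -0.13529333472251892), (0.35125061869621277, 0.2900630235671997), 87.70418548583984) [[0.3677000105381012, -0.3050000071525574], [0.6575000286102295, -0.3165999948978424], [0.6715999841690063, 0.03440000116825104], [0.38179999589920044, 0.04600000008940697]]
plane [0.     0.0003 0.082 ]
```

Hob shift is under 0.5 mm and the tip is about 45 mm past the stub. Next is the press check.

Emit:
send_rows(
  series=[
    [[0.03, 0, 0, 0, 0, 0, 0], [0.04, 0, 0, 0, 0, 0, 0], [0.04, 0, 0, 0, 0, 0, 0], [0.04, 0, 0, 0, 0, 0, 0], [0.04, 0, 0, 0, 0, 0, 0]],
  ],
)

```text
time: 13.63
tool_pos: [0.6363, 0.0514, 0.1374]
orientation: [0.49, -0.49, 0.51, -0.51]
ft_force: [1.4, -0.5, 0.8]
width: 0.0005
```

Emit:
send_rows(
  series=[
    [[0.03, 0, 0, 0, 0, 0, 0], [0.018, 0.01, 0, 0, 0, 0, 0], [0, 0.02, 0, 0, 0, 0, 0], [0, 0.015, 0, 0, 0, 0, 0], [0, 0, 0, 0, 0, 0, 0]],
  ],
)

```text
time: 14.05
tool_pos: [0.6335, 0.0054, 0.0888]
orientation: [0.489, -0.491, 0.511, -0.509]
ft_force: [0.0, 0.7, -0.4]
width: 0.0005
```

```bash
python3 - <<'E'
from h import *
target([0.6354,0.0073,0.082],[0.9992,-0.0398])
E
```

```text
t 14.05 pos [0.6335 0.0054 0.0888] F [ 0.   0.7 -0.4] w 0.0005 q [-0.03  0.09  1.68 -0.    1.37  0.01]
rotvec [0.0053 0.     0.0001] shift now-axes [-0.002   0.0068  0.0019] shift in final axes [-0.002   0.0068  0.0019]
[[-0.04, -0.005, 0.999], [-0.999, 0.0, -0.04], [0.0, -1.0, -0.005]]
```

Emit:
send_rows(
  series=[
    [[0, 0, 0.001, 0, 0, 0, 0], [0, 0, 0, 0, 0, 0, 0], [0, 0, 0, 0, 0, 0, 0]],
  ],
)

```text
time: 14.3
tool_pos: [0.6368, 0.0065, 0.094]
orientation: [-0.491, 0.49, -0.509, 0.51]
ft_force: [-0.1, -0.0, -0.0]
width: 0.0003
```

Emit:
send_rows(
  series=[
    [[0, 0.002, 0, 0, 0, 0, 0], [0, 0.002, 0, 0, 0, 0, 0], [0, 0.001, 0, 0, 0, 0, 0], [0, 0, 0, 0, 0, 0, 0]],
  ],
)

```text
time: 14.63
tool_pos: [0.6362, 0.0061, 0.0877]
orientation: [0.49, -0.49, 0.51, -0.509]
ft_force: [1.1, -0.6, -0.1]
width: 0.0003
```

Emit:
send_rows(
  series=[
    [[0, 0.001, 0, 0, 0, 0, 0], [0, 0, 0, 0, 0, 0, 0], [0, 0, 0, 0, 0, 0, 0]],
  ],
)

```text
time: 14.88
tool_pos: [0.6362, 0.006, 0.0869]
orientation: [0.49, -0.49, 0.51, -0.51]
ft_force: [0.3, -0.2, -0.5]
width: 0.0002
```

Emit:
send_rows(
  series=[
    [[0, 0.0015, 0, 0, 0, 0, 0], [0, 0.0015, 0, 0, 0, 0, 0], [0, 0, 0, 0, 0, 0, 0], [0, 0, 0, 0, 0, 0, 0]],
  ],
)

```text
time: 15.22
tool_pos: [0.6362, 0.006, 0.0838]
orientation: [0.49, -0.49, 0.51, -0.509]
ft_force: [-0.2, -0.2, 0.2]
width: 0.0004
```

Emit:
send_rows(
  series=[
    [[0, 0.001, 0, 0, 0, 0, 0], [0, 0, 0, 0, 0, 0, 0], [0, 0, 0, 0, 0, 0, 0]],
  ],
)

```text
time: 15.47
tool_pos: [0.6363, 0.006, 0.0829]
orientation: [0.49, -0.49, 0.51, -0.51]
ft_force: [-0.1, -1.5, -0.6]
width: 0.0004
```

Emit:
send_rows(
  series=[
    [[0, 0.0005, 0, 0, 0, 0, 0], [0, 0, 0, 0, 0, 0, 0], [0, 0, 0, 0, 0, 0, 0]],
  ],
)

```text
time: 15.72
tool_pos: [0.6363, 0.006, 0.0824]
orientation: [0.49, -0.49, 0.51, -0.51]
ft_force: [0.4, -0.2, -0.2]
width: 0.0006
```

Emit:
send_rows(
  series=[
    [[0, 0.0005, 0, 0, 0, 0, 0], [0, 0, 0, 0, 0, 0, 0], [0, 0, 0, 0, 0, 0, 0]],
  ],
)

```text
time: 15.97
tool_pos: [0.6363, 0.006, 0.0823]
orientation: [-0.49, 0.49, -0.509, 0.51]
ft_force: [-1.5, 0.2, 4.0]
width: 0.0005
```

Emit:
send_rows(
  series=[
    [[0, 0.0005, 0, 0, 0, 0, 0], [0, 0, 0, 0, 0, 0, 0], [0, 0, 0, 0, 0, 0, 0]],
  ],
)

```text
time: 16.22
tool_pos: [0.6364, 0.006, 0.0822]
orientation: [-0.49, 0.49, -0.509, 0.51]
ft_force: [-4.3, 0.8, 8.0]
width: 0.0008
```

8 N with about 0.1 mm movement. I'll hold briefly.

Emit:
send_rows(
  series=[
    [[0, 0.0001, 0, 0, 0, 0, 0], [0, 0, 0, 0, 0, 0, 0], [0, 0, 0, 0, 0, 0, 0], [0, 0, 0, 0, 0, 0, 0], [0, 0, 0, 0, 0, 0, 0]],
  ],
)

```text
time: 16.63
tool_pos: [0.6364, 0.006, 0.0822]
orientation: [-0.49, 0.49, -0.509, 0.51]
ft_force: [-3.9, 0.4, 10.7]
width: 0.0006
```

Emit:
send_rows(
  series=[
    [[0, 0, 0, 0, 0, 0, 0], [0, 0, 0, 0, 0, 0, 0], [0, 0, 0, 0, 0, 0, 0]],
  ],
)

```text
time: 16.88
tool_pos: [0.6364, 0.006, 0.0822]
orientation: [-0.49, 0.49, -0.509, 0.51]
ft_force: [-4.4, -0.2, 10.0]
width: 0.0007
```

Emit:
send_rows(
  series=[
    [[0, -0.002, 0, 0, 0, 0, 0], [0, -0.01, 0, 0, 0, 0, 0], [0, -0.03, 0, 0, 0, 0, 0], [-0.03, -0.03, 0, 0, 0, 0, 0], [-0.04, 0, 0, 0, 0, 0, 0]],
  ],
)

```text
time: 17.3
tool_pos: [0.6409, 0.0743, 0.1599]
orientation: [-0.491, 0.487, -0.509, 0.512]
ft_force: [0.7, 0.5, 1.2]
width: 0.0006
```

Emit:
send_rows(
  series=[
    [[-0.04, -0.01, 0, 0, 0, 0, 0], [-0.04, -0.01, 0, 0, 0, 0, 0], [-0.04, 0, 0, 0, 0, 0, 0], [-0.04, 0, 0, 0, 0, 0, 0], [0, 0, 0, 0, 0, 0, 0]],
  ],
)

```text
time: 17.72
tool_pos: [0.6445, 0.2412, 0.1732]
orientation: [0.492, -0.491, 0.509, -0.508]
ft_force: [0.8, 0.1, -0.9]
width: 0.0003
```

```bash
python3 - <<'E'
from h import *
target([0.6354,0.0073,0.11],[0.9992,-0.0398])
ct=cap('top','t8'); c=cap('side','s8')
import w,hob; w.wedge('t8'); hob.hob('t8')
E
```

```text
t 17.72 pos [0.6445 0.2412 0.1732] F [ 0.8  0.1 -0.9] w 0.0003 q [0.32 0.16 1.47 0.   1.51 0.35]
rotvec [ 0.0001  0.0054 -0.0016] shift now-axes [ 0.2342  0.0628 -0.0011] shift in final axes [2.341e-01 6.320e-02 2.000e-04]
[[-0.034, 0.0, 0.999], [-0.999, 0.002, -0.034], [-0.002, -1.0, -0.0]]
265 y-range 0.0251 0.0949 x pct [-0.0257 -0.0049  0.016 ]
plane z= [ 0.1473 -0.0292  0.0114] 137
0.02 6 b -0.0145 0.0065 z 0.0151
0.03 21 b -0.0244 0.0161 z 0.0162
0.04 25 b -0.0249 0.0152 z 0.0182
0.05 18 b -0.0261 0.0111 z 0.019
0.06 19 b -0.0237 0.0136 z 0.0219
0.07 18 b -0.0243 0.013 z 0.0218
0.08 22 b -0.0247 0.0159 z 0.0234
0.09 8 b -0.0224 0.0146 z 0.0256
TCP in stub frame 0.22956587532833067 0.0003368963960140344
[array([167, 296]), array([180, 317])]
hob ((0.5197878479957581, -0.13506077229976654), (0.35094964504241943, 0.2903452515602112), 87.68336486816406) [[0.3675999939441681, -0.304500013589859], [0.6577000021934509, -0.31630000472068787], [0.6718999743461609, 0.03440000116825104], [0.38179999589920044, 0.04610000178217888]]
plane [0.0003 0.0008 0.082 ]
```

View pics/t8.png

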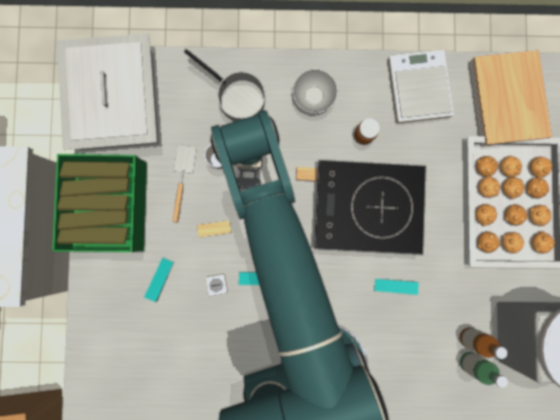

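The wedge (px 306,174) and hob (317-427, 160-255) are unchanged after the press. The packer, spatula, timer, jar and beaker are where they started, and the arm is clear. Handing in.

```bash
python3 -c "
from plant import arm
print(arm.close_job())"
```

```text
the job is handed in; nothing more can be done
None
```

The wedge is jammed under the bare foot, thin end first. I let go of it, and the press check showed no rocking. I handed the job in at about 18 s, with the arm clear of everything.

- **Wedging:** I slid the wedge in from the front while gripping it, then released it and pushed its thick end with the fingers. The push reached about 12 N, then 16.5 N on the last step, slightly over the 10 to 15 N you gave. Its tip is about 45 mm past the stub's centre.
- **Press check:** I pressed the glass over that corner with 8 to 10.7 N, and the fingertips went down only about 0.2 mm from first contact. There was also about 4 N of sideways force on the tool during the press.
- **Hob and surroundings:** The camera puts the hob within about 0.5 mm of where it started. The wedge did not move after the press. In the last picture the packer, spatula, timer, jar and beaker are where they started, though the arm partly covers the beaker.
- **Measurements that disagreed:** The top camera puts the wedge about 5 mm off the stub's centre line, while the side camera had it on centre. The wedge still covers the stub either way. The last top view also fitted a slightly larger tilt of the glass (0.0008 along y, against -0.0001 at the start). I put that down to depth noise.

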